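# Charge the vibratory deburring bowl and set its intensity slider

### The job

Charge the vibratory deburring machine for its next batch: with its intensity slider still down where you find it, take the steel tray by its bar handle, tip all six ceramic stones into the machine's bowl and stand the empty tray flat on the bench again. Then slide the intensity slider along its track until its line is on the long mark with the triangle, and let go. Leave the other things on the bench where they are.

Things in the scene. Friction and masses are not known exactly. Their poses are not given: they have to be found in the camera images.
- tumbler: Vibratory deburring machine, fixed to the bench: round grey-green motor base 216 mm wide and 75 mm high, above it on springs an open black bowl, and on its right, as the robot sees it, a console 210 mm wide with a sloping aluminium panel. Origin: centre of the underside, on the bowl's axis; its -x axis points out of the console side, to the operator; z up.
- bowl_mouth (a point): Centre of the bowl's mouth, level with the rim, 190 mm above the bench. The rim is 320 mm across outside; inside radius 150 mm at the rim, about 125 mm half way down; 84 mm deep. The cone and wing nut in its middle stay 10 mm or more below the rim. The rim overhangs the upper part of the panel.
- slider_top (a point): Middle of the top of the intensity slider's black cap, 26 mm out from the panel. Cap: 16 mm wide along the track, 26 mm up the slope, solid from 3.5 to 26 mm out, white line across it. Site axes: z straight out of the panel (35 deg from vertical, leaning to the operator), x up the slope, y along the track to the operator's left. An upright tool over the cap strikes the bowl's rim.
- slider (a joint): Position of the intensity slider along its straight track across the panel, in m: 0 is the stop at the operator's left end (the machine's +y), growing to 0.090 at the right end (-y). It needs about 2 N to move and stays where it is left. It is on the long mark at 0.060.
- long_mark (a point): Point on the panel surface, on the track's centre line, level with the long mark: the slider's line is to stand here. The marks are black lines below the track, 10 mm apart; the seventh from the operator's left is long, with a small black triangle at its end. Axes as slider_top. Panel: 23 mm high at its front edge (212 mm from the bowl's axis), 100 mm at its upper edge (102 mm).
- stone_tray: Loose sheet-steel tray, 170 mm long (x), 130 mm wide (y), about 0.4 kg. Floor 3 mm thick; walls 34 mm high at the back (-x) and sides, the sides falling to 16 mm at the front; the front (+x) is open, without a lip, so the stones slide out there once the floor slopes more than about 25 degrees. Origin: centre of the underside; z up. Side straps carry a bar handle over its middle.
- tray_handle (a point): Middle of the tray's wooden bar handle, 90 mm above the tray's underside, over its centre. The bar runs along the tray's y (130 mm long), is 16 mm thick (along the tray's x) and 24 mm high. Axes as the tray's.
- tray_lip (a point): Middle of the open front edge of the tray's floor, 85 mm ahead of the handle along the tray's x and 87 mm below it.
- stone0: Ceramic deburring stone, a triangular block with 30 mm sides, 18 mm thick, about 20 g, lying flat in the tray. Origin: centre of its underside as it lies at the start.
- stone1: Ceramic deburring stone, a triangular block with 30 mm sides, 18 mm thick, about 20 g, lying flat in the tray. Origin: centre of its underside as it lies at the start.
- stone2: Ceramic deburring stone, a triangular block with 30 mm sides, 18 mm thick, about 20 g, lying flat in the tray. Origin: centre of its underside as it lies at the start.
- stone3: Ceramic deburring stone, a triangular block with 30 mm sides, 18 mm thick, about 20 g, lying flat in the tray. Origin: centre of its underside as it lies at the start.
- stone4: Ceramic deburring stone, a triangular block with 30 mm sides, 18 mm thick, about 20 g, lying flat in the tray. Origin: centre of its underside as it lies at the start.
- stone5: Ceramic deburring stone, a triangular block with 30 mm sides, 18 mm thick, about 20 g, lying flat in the tray. Origin: centre of its underside as it lies at the start.
- wrench: Steel wrench 180 mm long lying on the bench; not to be disturbed. Origin at its middle.
- brush: Brush 200 mm long lying on the bench; not to be disturbed. Origin at its middle.
- bearing: Steel bearing ring 62 mm across, 16 mm high; not to be disturbed. Origin: centre of the underside.
- gear_blank: Dark steel stepped disc (gear blank) 60 mm across, 30 mm high; not to be disturbed. Origin: centre of the underside.
- oil_bottle: Grey oil bottle 64 mm across, 190 mm high; not to be disturbed. Origin: centre of the underside.
- grease_jar: Amber jar with a steel cap, 70 mm across, 70 mm high; not to be disturbed. Origin: centre of the underside.

How it is judged:
By the outcome, as a careful person would: the job done as asked, in the order asked, and still so for the second after the job is handed in, with the robot touching nothing.
It also fails if it takes over 69 s, if anything falls off the work surface, if the arm or the gripper's body presses on something with over 40 N, if the wrist force passes 120 N, or if a joint passes its speed limit or range.

### The arm

A 6-joint arm with a two-finger parallel gripper is mounted at the origin on the work surface. World frame = base frame: x ahead of the robot, y to its left, z up, the work surface at z = 0. Lengths are in mm, angles in rad, forces in N, time in s.
With the tool pointing down it reaches from about 275 to 725 mm from the base axis. Payload 15.9 kg.
Tool frame: the origin (TCP) lies on the centre line of the jaws, within the pads' length; the fingertips stand 19 mm ahead of it and the grasp point (between the pads) is the TCP (tips_ahead is the distance from the TCP to the fingertips, in mm); z points along the fingers, y is the line along which they close (so a half turn about z gives the same grasp; the last joint's range is limited). The gripper opens to 85 mm and grips with 20 to 120 N. Pads are 22 mm wide; open, the fingers measure 114 mm over their backs; the gripper's body (76 mm by 85 mm) begins 54 mm behind the grasp point. The pads swing forward as they close: fully open they stand 13 mm farther back than shut.
Start: joints at [-1.269, 0.213, -0.034, 1.323, 0, 1.571], TCP at [148.614, -477.388, 250.306] pointing down, gripper open.
Joint ranges: [-2.98, 2.98], [-0.74, 1.72], [-1.14, 1.35], [-2.1, 2.04], [-1.57, 1.44], [-3.14, 3.14]. Speed limits (rad/s): [1.89, 1.89, 2.39, 2.57, 3.14, 3.14].

### API

Orientations are given as [roll, pitch, yaw] about the fixed x, y, z axes, in that order (R = Rz(yaw) Ry(pitch) Rx(roll)).
In Python, from station import goto, move_l, movej, gripper_open, clamp, wait, ik, observe, camera, camera_params, PlanningError, sign_off, look_for, tips_ahead gives the robot as it stands. The module is installed in compiled form; this text tells all that it offers. Calls block until the motion is done:
- goto(position, orientation): joint-space move of the TCP to a pose.
- move_l(position, vel=150, orientation=None, max_force=None): straight line of the TCP; orientation=None keeps the orientation; vel is the mean speed in mm/s. With max_force (N) it stops when the force on the tool has changed by that much, and returns True; else False.
- movej(angles): joint-space move.
- gripper_open() and clamp(): open the fingers fully, or close them until they stop; the grip force is fixed at half the most.
- wait(seconds).
- ik(position, orientation): joint angles nearest the present ones, or None.
- observe(): the state.
- camera(name): name is "side" or "top" or "wrist"; returns the picture (420x560x3 uint8, red, green, blue); there is no depth.
- camera_params(name): a dict with "vertical_fov" (degrees; the focal length in pixels is half the picture's height over the tangent of half this angle, whatever the lens; pixels are square), "cx", "cy" (the principal point, pixels), "dist" ([k1, k2, p1, p2, k3] as OpenCV has them; the pictures are not rectified), "pose" (4x4, takes a point from camera to world coordinates). Camera axes: x right, y up, looking along -z (the intrinsics and any distortion apply to the point x, -y, -z); pixel columns grow to the right and rows downward; lengths in mm; the calibration is good to about 2 mm. A picture is of the moment at which its call begins: read the wrist's pose just before it. camera_params takes no time and is no camera call; for the wrist camera it gives the pose at the moment of the call.
A pose or a line that the arm cannot do raises PlanningError and nothing moves.
- sign_off(): hands the job in; it is judged then, once.
Trained networks look in the newest picture that a camera, given by its name, has taken for a name from the list of things; names that differ only in an ending like _2 or _b are one class to them, and where a whole thing is asked for, a point or a joint stands for the part that bears it (a point fixed in the world has none). Each returns a list of dicts, best first, with "score" (0 to 1); they miss things now and then, are a little off and sometimes report something else, mostly with a low value. They report only what shows in the picture. A call takes as long as a camera call.
- look_for(camera, name): "at" ([x, y, z] in mm, in the coordinates of the camera as it stood for that picture, good to about 4 mm: the middle of the surface that is visible of it).
The state is a dict: "t": time; "qpos": joint angles; "dq": joint speeds; "joint_efforts": joint torques, N m; "eef_pos": TCP position; "eef_rot": TCP orientation; "ft_force": force on the tool from outside, world axes, zero at the start; "wrist_torque": the same for the moment, N m; "finger_gap": finger opening in mm; "gripper_force": force on a finger pad.
Only numpy, scipy, OpenCV 4.12 (cv2) and the standard library are available. Lean on these libraries where they do the work, as an engineer would, in place of code of your own. Each camera call takes 0.05 s, during which the arm holds its last target. There are 200 camera calls.

## Working session

There is one attempt and no reset: what is moved stays moved. The work goes in short steps, each a Python script; the robot and the scene stay as the last script left them, time stands still between calls to the robot, and variables do not carry over. Pictures are saved under pics/ and viewed, at most 12 in all, crops included, and the job is handed in when it is done.

```bash
mkdir -p pics; cat > h.py <<'E'
import numpy as np, cv2
from station import *
def snap(c,f=None):
    P=camera_params(c); im=camera(c)
    if f: cv2.imwrite('pics/'+f,im[:,:,::-1])
    return P,im
def K(P):
    f=210/np.tan(np.radians(P['vertical_fov'])/2)
    return np.array([[f,0,P['cx']],[0,f,P['cy']],[0,0,1.]])
def ray(P,uv):
    n=cv2.undistortPoints(np.array([[uv]],float),K(P),np.array(P['dist'],float))[0,0]
    T=np.array(P['pose']); return T[:3,3],T[:3,:3]@np.array([n[0],-n[1],-1.])
def atz(P,uv,z):
    o,d=ray(P,uv); return o+d*(z-o[2])/d[2]
def proj(P,X):
    T=np.array(P['pose']); c=(np.atleast_2d(X)-T[:3,3])@T[:3,:3]; c=c*[1,-1,-1]
    return cv2.projectPoints(c,np.zeros(3),np.zeros(3),K(P),np.array(P['dist'],float))[0][:,0]
def find(P,c,n):
    T=np.array(P['pose']); return [(round(r['score'],2),(T[:3,:3]@r['at']+T[:3,3]).round(1).tolist()) for r in look_for(c,n)[:3]]
E
python3 - <<'E'
from h import *
for c in ('top','side'):
    P,im=snap(c,c+'0.png'); print(c,np.array(P['pose']).round(2).tolist(),P['vertical_fov'],P['dist'])
    for n in 'tumbler bowl_mouth slider_top stone_tray tray_handle tray_lip stone0 wrench brush bearing gear_blank oil_bottle grease_jar long_mark'.split(): print(n,find(P,c,n))
E
```

```text
top [[-0.02, 0.99, -0.12, 428.38], [-1.0, -0.02, 0.01, -17.0], [0.01, 0.12, 0.99, 1424.68], [0.0, 0.0, 0.0, 1.0]] 55.89502851243598 [-0.09972485  0.          0.          0.          0.        ]
tumbler []
bowl_mouth [(0.82, [572.8, 168.6, 124.2]), (0.74, [453.6, -338.2, 4.3])]
slider_top []
stone_tray [(0.84, [450.8, -333.9, 8.2]), (0.53, [443.2, -399.4, 21.8]), (0.23, [567.0, 178.0, 124.5])]
tray_handle [(0.72, [457.4, -335.6, 3.1])]
tray_lip [(0.58, [451.2, -336.9, 5.0]), (0.55, [747.2, -163.3, 12.1]), (0.22, [545.2, 12.2, 89.1])]
stone0 [(0.53, [495.2, -388.6, 19.2]), (0.37, [444.3, -402.3, 18.6])]
wrench [(0.7, [421.3, -130.0, 6.1])]
brush [(0.9, [536.3, -524.4, 20.6])]
bearing [(0.68, [455.3, -335.6, 5.4]), (0.58, [409.7, 432.7, 17.6])]
gear_blank [(0.65, [747.8, -163.6, 11.7])]
oil_bottle [(0.59, [686.8, -300.5, 124.9]), (0.35, [418.8, -129.6, 8.6])]
grease_jar [(0.6, [582.7, 492.1, 69.5])]
long_mark [(0.74, [580.2, 9.2, 56.4])]
side [[0.99, 0.08, -0.07, 444.39], [-0.11, 0.6, -0.79, -1174.23], [-0.02, 0.79, 0.61, 1020.21], [0.0, 0.0, 0.0, 1.0]] 43.38736374594243 [-0.02877268  0.          0.          0.          0.        ]
tumbler [(0.57, [577.1, 106.8, 114.2])]
bowl_mouth [(0.65, [464.5, -359.0, 9.3]), (0.58, [573.4, 100.6, 115.6])]
slider_top [(0.6, [544.6, 8.8, 79.7]), (0.5, [585.6, 29.5, 59.0])]
stone_tray [(0.77, [460.4, -357.0, 6.0]), (0.19, [587.1, 28.3, 58.9])]
tray_handle [(0.8, [462.5, -356.4, 9.4]), (0.69, [693.9, -329.4, 104.7])]
tray_lip []
stone0 [(0.63, [480.2, -309.7, 20.0]), (0.6, [494.2, -394.2, 19.8]), (0.5, [437.8, -412.1, 21.4])]
wrench [(0.63, [411.2, -132.5, 5.9])]
brush [(0.82, [447.5, -530.7, 19.3])]
bearing [(0.54, [393.0, 416.5, 11.6])]
gear_blank [(0.59, [753.6, -163.6, 15.4])]
oil_bottle [(0.77, [690.4, -331.5, 103.9])]
grease_jar [(0.35, [463.0, -361.3, 10.2])]
long_mark [(0.75, [589.2, 27.4, 59.8])]
```

View pics/top0.png

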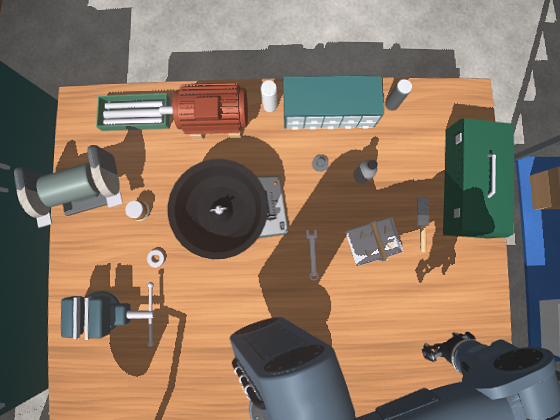

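View pics/side0.png

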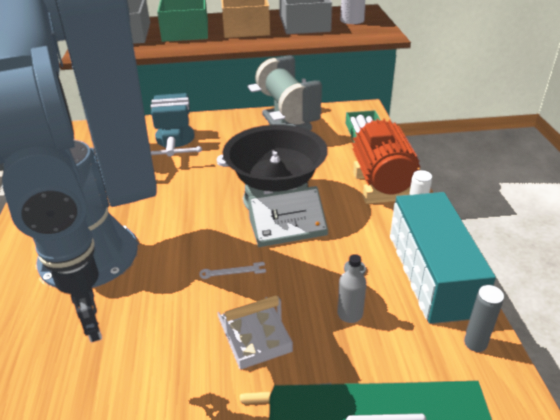

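The top view shows the bowl at (218,209), the console to its right, the tray at (375,241), the wrench at (312,254) and the bottle at (367,170). The side view shows the panel at (287,215) and the tray at (256,332). I need a closer look at the tray and panel.

```bash
python3 - <<'E'
import cv2,numpy as np
s=cv2.imread('pics/side0.png');t=cv2.imread('pics/top0.png')
def c(i,x,y,w,h,k): return cv2.resize(i[y:y+h,x:x+w],None,fx=k,fy=k,interpolation=cv2.INTER_CUBIC)
a=np.hstack([c(s,205,290,100,75,4),c(t,330,200,100,75,4)])
b=np.hstack([c(s,240,180,100,75,4),c(t,240,160,100,75,4)])
cv2.imwrite('pics/m.png',np.vstack([a,b]))
E
```

```text
(no output)
```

View pics/m.png

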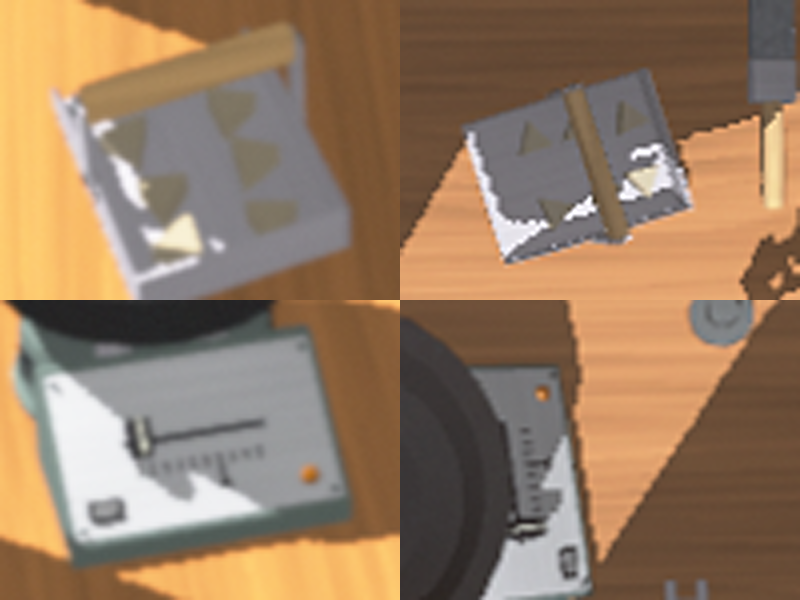

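Mosaic: the tray's back wall is toward the robot's right (−y) and its open front faces the machine. The bar runs from top px (374,222) to (385,260). The slider is at its left stop (side px about (275,214)), and the long mark is at about (297,223). I'll compute rough poses from these.

```bash
python3 - <<'E'
from h import *
P=camera_params('top');S=camera_params('side')
a=atz(P,(373.6,222.5),102);b=atz(P,(384.5,259.5),102);print('bar',a,b,(a+b)/2,np.linalg.norm(a-b))
for u in [(346.5,231.5),(356.5,265)]: print('front',atz(P,u,16))
for u in [(392,218),(402.5,251.5)]: print('back',atz(P,u,34))
m=lambda x,y:(240+x/4,180+(y-300)/4)
for u,z in [((75,553),23),((350,510),23),((308,328),100),((40,370),100)]: print('panel',atz(S,m(*u),z))
T=cv2.imread('pics/top0.png'); g=(T.max(2)<75).astype(np.uint8); 
n,l,st,ce=cv2.connectedComponentsWithStats(g); i=l[215,195] or l[200,190]; print(st[i])
# rim fit: top-view circle extremes
from scipy.optimize import least_squares
c=max(cv2.findContours((l==i).astype(np.uint8),0,1)[0],key=len)[:,0]
X=np.array([atz(P,p.astype(float),190)[:2] for p in c])
f=lambda q:np.hypot(*(X-q[:2]).T)-160
r=least_squares(f,[560,150],loss='soft_l1',f_scale=3); print('bowl',r.x,np.median(abs(r.fun)))
for u in [(268,214.),(297,219)]: pass
print(np.array(observe()['eef_rot']))
E
```

```text
bar [ 516.10869184 -326.43762958  102.        ] [ 391.2983881  -357.97136167  102.        ] [ 453.70353997 -342.20449562  102.        ] 128.73223442224534
front [ 491.84252195 -247.37459569   16.        ]
front [ 372.28957838 -278.77204077   16.        ]
back [ 535.1210705  -409.40310656   34.        ]
back [ 415.58060623 -441.36266798   34.        ]
panel [493.23947139 -44.90479882  23.        ]
panel [695.41255043 -24.48269747  23.        ]
panel [683.4168002   98.07876123 100.        ]
panel [480.2976189   72.74553068 100.        ]
[ 168  159  107  100 7698]
bowl [565.78037219 182.75190725] 4.017202751400987
[-3.14155870e+00 -2.44046936e-06  3.01734312e-01]
```

```bash
cat >> h.py <<'E'
from scipy.spatial.transform import Rotation as Ro
def rpy(y,z):
    y=np.array(y,float);z=np.array(z,float);return Ro.from_matrix(np.c_[np.cross(y,z),y,z]).as_euler('xyz')
def tray_rpy(psi,th,s):   # tray heading psi, tipped th (rad), s=+-1 half turn
    h=np.array([np.cos(psi),np.sin(psi),0]);k=np.array([0,0,1.])
    return rpy(s*(h*np.cos(th)-k*np.sin(th)),-(k*np.cos(th)+h*np.sin(th)))
def handle_from_lip(lip,psi,th):
    h=np.array([np.cos(psi),np.sin(psi),0]);k=np.array([0,0,1.])
    return np.array(lip)-(85*np.cos(th)-87*np.sin(th))*h+(85*np.sin(th)+87*np.cos(th))*k
H=np.array([453.7,-342.2,90]);TY=np.radians(104.7)
B=np.array([569,182,190.]);MY=np.radians(96.4)
mx=np.array([np.cos(MY),np.sin(MY),0]);my=np.array([-np.sin(MY),np.cos(MY),0])
def slider_rpy(tilt,s): return rpy(s*my,mx*np.sin(tilt)-np.array([0,0,np.cos(tilt)]))
E
python3 - <<'E'
from h import *
for s in (1,-1):
    print(s,'grasp',[None if (q:=ik(p,tray_rpy(TY,0,s))) is None else np.round(q,2).tolist() for p in (H,H+[0,0,240])])
    for d in range(30,150,10):
        psi=np.radians(d);h=np.array([np.cos(psi),np.sin(psi),0]);lip=B-50*h+[0,0,15]
        r=[ik(handle_from_lip(lip,psi,np.radians(t)),tray_rpy(psi,np.radians(t),s)) for t in (0,20,40,50,60)]
        print(d,[None if q is None else np.round(q,1).tolist() for q in r])
    for tl in (35,42): print('sl',[None if (q:=ik(B-157*mx+y*my+[0,0,z-190],slider_rpy(np.radians(tl),s))) is None else np.round(q,2).tolist() for z in (80,150) for y in (45,-30)])
E
```

```text
1 grasp [[-0.65, 0.43, -0.15, 0.99, 0.0, -0.9], [-0.65, 0.37, 0.38, 1.58, 0.0, -0.9]]
30 [[0.2, 0.1, -0.0, 1.4, 0.0, 1.3], [0.3, 0.5, 0.6, 1.9, -0.1, 1.4], None, None, None]
40 [[0.2, 0.2, 0.0, 1.4, 0.0, 1.1], [0.3, 0.5, 0.5, 1.9, -0.1, 1.2], None, None, None]
50 [[0.2, 0.2, 0.0, 1.4, 0.0, 0.9], [0.3, 0.5, 0.5, 1.9, -0.2, 1.0], None, None, None]
60 [[0.1, 0.2, 0.1, 1.4, 0.0, 0.7], [0.3, 0.5, 0.5, 1.8, -0.2, 0.9], None, None, None]
70 [[0.1, 0.3, 0.1, 1.4, -0.0, 0.5], [0.3, 0.5, 0.5, 1.8, -0.3, 0.7], None, None, None]
80 [[0.1, 0.3, 0.2, 1.5, 0.0, 0.3], [0.3, 0.5, 0.5, 1.7, -0.3, 0.5], None, None, None]
90 [[0.1, 0.4, 0.3, 1.5, 0.0, 0.1], [0.3, 0.5, 0.4, 1.7, -0.3, 0.3], [0.5, 0.7, 0.7, 1.9, -0.6, 0.6], None, None]
100 [[0.1, 0.4, 0.4, 1.5, 0.0, -0.1], [0.3, 0.4, 0.4, 1.6, -0.3, 0.1], [0.5, 0.6, 0.5, 1.8, -0.6, 0.4], [0.6, 0.7, 0.6, 1.9, -0.8, 0.6], None]
110 [[0.1, 0.5, 0.4, 1.5, 0.0, -0.3], [0.3, 0.4, 0.4, 1.5, -0.3, -0.0], [0.5, 0.5, 0.4, 1.6, -0.7, 0.2], [0.6, 0.6, 0.4, 1.7, -0.8, 0.4], [0.7, 0.7, 0.4, 1.9, -1.0, 0.6]]
120 [[0.1, 0.5, 0.5, 1.6, 0.0, -0.4], [0.3, 0.4, 0.3, 1.4, -0.
[... 1974 characters left out ...]
3.0], [0.7, 0.5, 0.2, 1.6, -1.0, -2.8]]
130 [[0.1, 0.6, 0.6, 1.6, 0.0, 2.6], [0.3, 0.4, 0.3, 1.4, -0.3, 2.7], [0.5, 0.3, 0.1, 1.2, -0.7, 2.9], [0.6, 0.3, 0.0, 1.2, -0.9, 3.0], [0.7, 0.4, -0.0, 1.2, -1.0, -3.1]]
140 [[0.1, 0.6, 0.7, 1.6, 0.0, 2.4], [0.3, 0.4, 0.3, 1.3, -0.3, 2.6], [0.5, 0.2, -0.0, 1.0, -0.6, 2.7], [0.6, 0.2, -0.2, 0.9, -0.8, 2.8], [0.7, 0.2, -0.3, 0.8, -1.0, 2.8]]
sl [[-0.26, 0.58, -0.09, 1.15, 0.56, 1.13], [-0.22, 0.7, 0.14, 1.23, 0.57, 1.18], [-0.26, 0.52, -0.0, 1.3, 0.56, 1.13], [-0.22, 0.65, 0.23, 1.37, 0.57, 1.18]]
sl [[-0.3, 0.65, -0.04, 1.23, 0.66, 1.04], [-0.26, 0.77, 0.19, 1.31, 0.67, 1.09], [-0.3, 0.58, 0.04, 1.37, 0.66, 1.04], [-0.26, 0.72, 0.28, 1.45, 0.67, 1.09]]
```

```bash
python3 - <<'E'
from h import *
gripper_open()
goto((H+[0,0,130]).tolist(),tray_rpy(TY,0,1).tolist())
P,im=snap('wrist','w1.png')
for n in ('tray_handle','stone_tray','stone0'): print(n,find(P,'wrist',n))
for y in (-65,0,65): 
    print(proj(P,H+[0,0,12]+y*np.array([-np.sin(TY),np.cos(TY),0])))
print(observe()['t'],observe()['eef_pos'],np.array(P['pose'])[:3,3])
E
```

```text
tray_handle [(0.61, [454.5, -344.7, 5.4]), (0.42, [515.3, -13.6, 33.8])]
stone_tray [(0.59, [455.7, -347.3, 8.0])]
stone0 [(0.98, [414.1, -326.7, 16.2]), (0.92, [475.5, -301.2, 20.7]), (0.89, [438.9, -401.5, 22.9])]
[[279.34910576 279.71417089]]
[[279.16997668 208.19583049]]
[[278.96506926 125.7752361 ]]
4.0333 [ 453.5206821  -342.40952541  220.05705401] [ 385.43831133 -359.79811594  344.60282187]
```

View pics/w1.png

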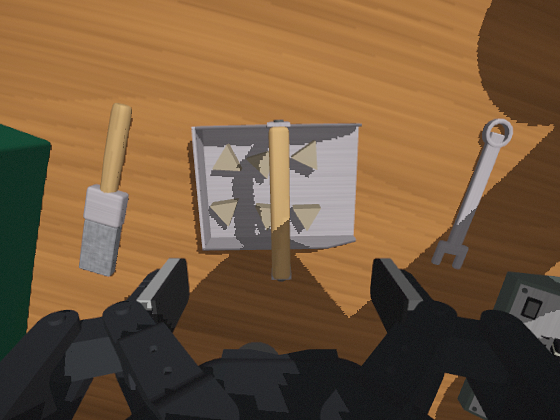

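The predicted bar (column 279, rows 126–280) matches the picture, and all six stones are in the tray. I'll grasp it and carry it over.

```bash
python3 - <<'E'
from h import *
o=tray_rpy(TY,0,1).tolist()
print(move_l(H.tolist(),120,o,max_force=25)); clamp()
s=observe();print(s['finger_gap'],s['gripper_force'],s['eef_pos'],s['t'])
move_l((H+[0,0,40]).tolist(),80)
print(observe()['ft_force'],observe()['finger_gap'])
move_l((H+[0,0,250]).tolist(),180)
psi=np.radians(120);h=np.array([np.cos(psi),np.sin(psi),0]);lip=B-50*h+[0,0,35]
p=handle_from_lip(lip,psi,0)
move_l((p+[0,0,15]).tolist(),150,tray_rpy(psi,0,1).tolist())
P,im=snap('side','s2.png');snap('top','t2.png'); snap('wrist','w2.png');s=observe(); print(s['t'],s['eef_pos'],p,s['ft_force'])
E
python3 -c "
import cv2,numpy as np
a=cv2.imread('pics/side0.png')
s=cv2.imread('pics/s2.png')[80:290,180:460];t=cv2.imread('pics/t2.png')[110:320,110:390]
w=cv2.resize(cv2.imread('pics/w2.png'),(400,300))
k=lambda i:cv2.resize(i,(400,300))
cv2.imwrite('pics/m2.png',np.vstack([np.hstack([k(s),k(t)]),np.hstack([w,w*0])]))"
```

```text
False
15.240056506085368 59.82719421386719 [ 453.8030365  -342.27413819   90.22103342] 5.9083
[-1.11784675 -0.01054529 -5.79713473] 15.302998936458069
11.15 [636.47752131  64.89195437 327.08921373] [636.5         65.08657049 312.        ] [-0.07840232  0.74197737 -5.7963156 ]
```

View pics/m2.png

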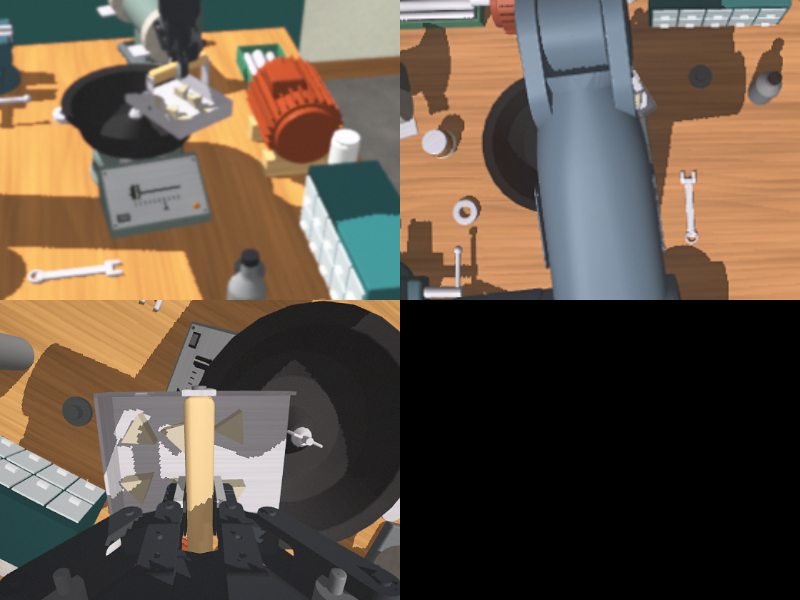

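The tray is level and held. Its lip is over the near half of the bowl, with the wing nut just ahead at (305,437) in the wrist panel. All six stones are still aboard, so I'll tip it.

```bash
python3 - <<'E'
from h import *
P=camera_params('wrist');print('nut',atz(P,(427,192),172))
psi=np.radians(120);h=np.array([np.cos(psi),np.sin(psi),0])
for t,z,v in [(12,22,80),(22,14,60),(30,12,40),(38,12,40),(48,12,60),(60,12,60)]:
    t=np.radians(t);move_l(handle_from_lip(B-50*h+[0,0,z],psi,t).tolist(),v,tray_rpy(psi,t,1).tolist())
wait(0.6)
snap('side','s3.png');snap('top','t3.png');snap('wrist','w3.png');s=observe(); print(s['t'],s['ft_force'],s['finger_gap'])
E
python3 -c "
import cv2,numpy as np
s=cv2.imread('pics/s3.png')[80:290,180:460];t=cv2.imread('pics/t3.png')[110:320,110:390]
w=cv2.imread('pics/w3.png')
k=lambda i:cv2.resize(i,(400,300))
cv2.imwrite('pics/m3.png',np.vstack([np.hstack([k(s),k(t)]),np.hstack([k(w),k(w)*0])]))"
```

```text
nut [563.39164227 182.57393513 172.        ]
15.0167 [ 0.72145436 -0.09778489 -4.99394172] 14.859741668873061
```

View pics/m3.png

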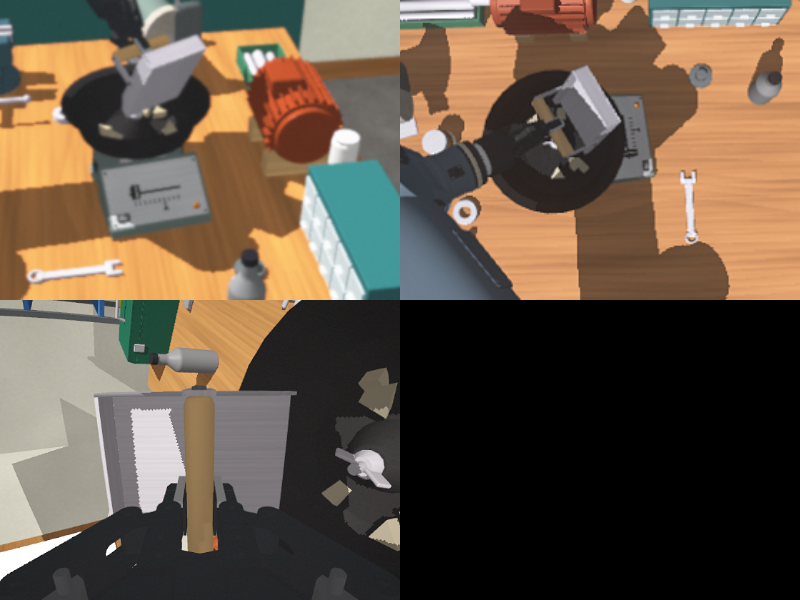

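The tray floor looks empty and stones show in the bowl. I'll level the tray, take it back, and count the stones once the view is clear.

```bash
python3 - <<'E'
from h import *
psi=np.radians(120);h=np.array([np.cos(psi),np.sin(psi),0])
for t,z,v in [(30,25,110),(0,50,110)]:
    t=np.radians(t);move_l(handle_from_lip(B-50*h+[0,0,z],psi,t).tolist(),v,tray_rpy(psi,t,1).tolist())
o=tray_rpy(TY,0,1).tolist()
move_l((H+[0,0,250]).tolist(),200,o)
snap('side','s4.png');snap('wrist','w4.png')
move_l((H+[0,0,25]).tolist(),200)
print(move_l((H-[0,0,3]).tolist(),25,max_force=4)); s=observe();print(s['t'],s['eef_pos'],s['ft_force'],s['wrist_torque'])
P,im=snap('side','s4b.png');snap('top','t4.png')
E
python3 -c "
import cv2,numpy as np
s=cv2.imread('pics/s4b.png');t=cv2.imread('pics/t4.png')
w=cv2.imread('pics/w4.png')
k=lambda i:cv2.resize(i,(400,300),interpolation=cv2.INTER_CUBIC)
cv2.imwrite('pics/m4.png',np.vstack([np.hstack([k(s[130:190,215:335]),k(t[155:263,150:294])]),np.hstack([k(w),k(s[270:375,195:335])])]))"
```

```text
True
21.1 [ 453.56035473 -342.05885117   90.20482529] [-1.32619577  1.35346817  7.05638109] [ 0.1806354   0.19427987 -0.02029976]
```

View pics/m4.png

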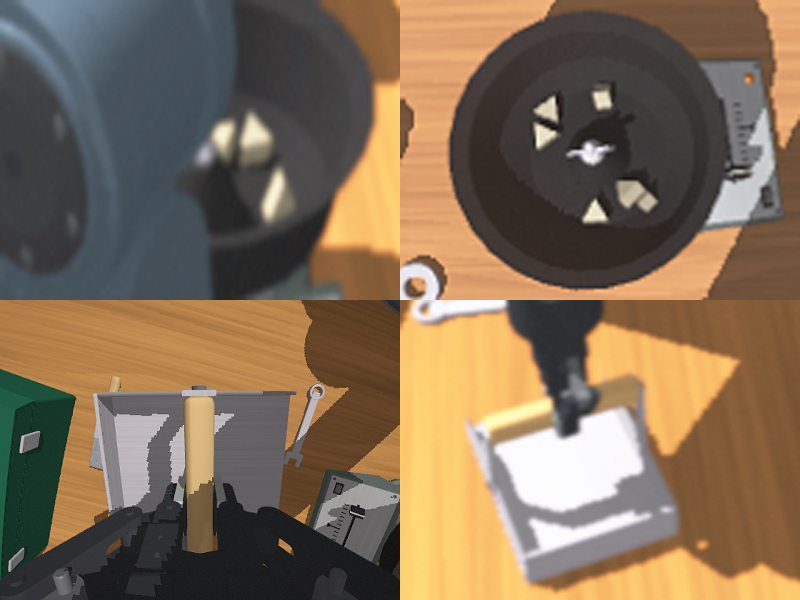

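The top panel shows all six stones in the bowl: mosaic (547,108), (543,135), (602,96), (630,190), (648,203) and (596,210). The tray is empty and flat on the bench. I'll release it and go look at the panel.

```bash
python3 - <<'E'
from h import *
gripper_open(); move_l((H+[0,0,170]).tolist(),180)
n=-mx*np.sin(np.radians(35))+np.array([0,0,np.cos(np.radians(35))])
goto((B*[1,1,0]-160*mx+20*my+[0,0,61]+130*n).tolist(),slider_rpy(np.radians(35),1).tolist())
P,im=snap('wrist','w5.png')
for c in ('slider_top','long_mark'): print(c,find(P,'wrist',c))
s=observe();print(s['t'],s['eef_pos'])
np.save('P5.npy',P,allow_pickle=True)
up=mx*np.cos(np.radians(35))+np.array([0,0,np.sin(np.radians(35))])
# predicted panel corners
for x,z in ((-212,23),(-102,100)):
  for y in (105,-105): print(proj(P,B*[1,1,0]+x*mx+y*my+[0,0,z]).round(1))
E
```

```text
slider_top [(0.89, [549.5, 8.3, 81.5])]
long_mark [(0.62, [580.4, 22.3, 62.2])]
24.375 [575.29354408 -54.03783758 167.94004388]
[[385.1 125.8]]
[[125.4 127.2]]
[[372.  276.1]]
[[145.3 276.2]]
```

View pics/w5.png

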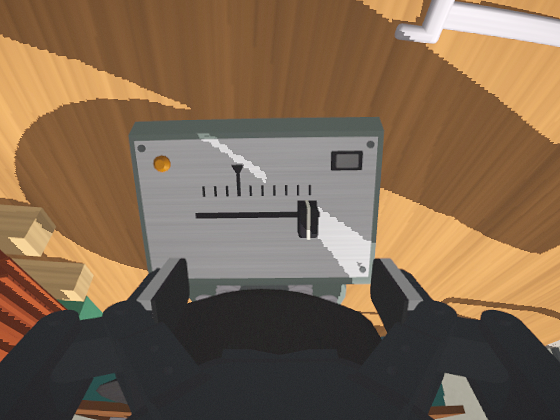

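The wrist view shows the slider cap at (308,219) by its stop. The long mark with its triangle is at (238,180), and the track runs from (196,215) to (300,214). I'll zoom in for accurate pixels.

```bash
python3 -c "
import cv2
i=cv2.imread('pics/w5.png')[145:245,185:345];cv2.imwrite('pics/z5.png',cv2.resize(i,None,fx=5,fy=5,interpolation=cv2.INTER_CUBIC))"
```

```text
(no output)
```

View pics/z5.png

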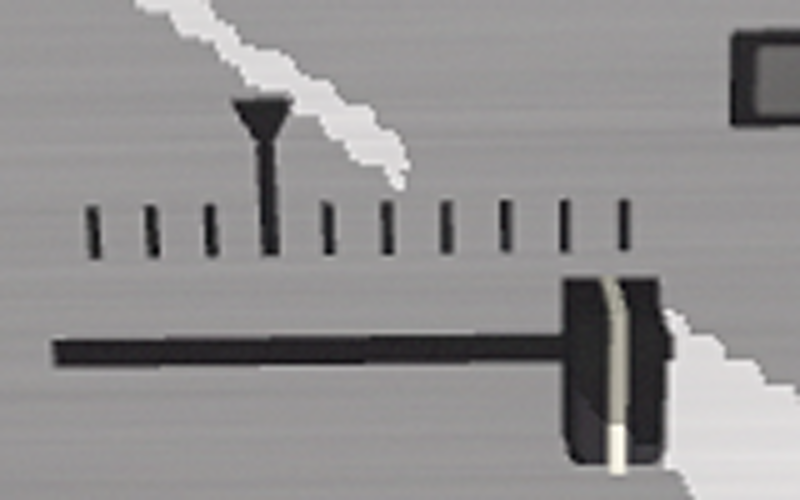

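```bash
python3 - <<'E'
from h import *
P=np.load('P5.npy',allow_pickle=True).item()
a=np.radians(35);k=np.array([0,0,1.])
def fr(MY,Bp):
    mx=np.array([np.cos(MY),np.sin(MY),0]);my=np.array([-np.sin(MY),np.cos(MY),0]);n=-mx*np.sin(a)+k*np.cos(a);return mx,my,n
def hit(uv,MY,Bp,off=0):
    mx,my,n=fr(MY,Bp);p0=np.array([*Bp,0])-212*mx+23*k+n*off
    o,d=ray(P,uv);return o+d*(n@(p0-o))/(n@d)
z=lambda x,y:(185+x/5,145+y/5)
MYn,Bp=MY,np.array([567.,182.])
for it in range(4):
    m0=hit(z(624,227),MYn,Bp);m9=hit(z(94,232),MYn,Bp)
    e=m0-m9;MYn=np.arctan2(e[1],e[0])-np.pi/2
    MYn=np.arctan2(np.sin(MYn),np.cos(MYn)); print(np.degrees(MYn),np.linalg.norm(e))
L=hit(z(276,351),MYn,Bp);m0=hit(z(624,346),MYn,Bp);top=hit(z(619,395),MYn,Bp,26)
tl=hit(z(53,352),MYn,Bp);tr=hit(z(560,347),MYn,Bp);e=tr-tl;print('yaw track',np.degrees(np.arctan2(e[1],e[0]))-90)
mx,my,n=fr(MYn,Bp);BB=np.array([*Bp,0])
f=lambda X:np.array([(X-BB)@mx,(X-BB)@my,X[2]]).round(1)
print('L',L,f(L),'m0',m0,f(m0),'top',top,f(top),f(top-26*n))
for c in [(135,138),(381,134),(148,281),(368,277)]: print(c,f(hit(c,MYn,Bp)))
E
```

```text
96.70156849650554 89.6737289893886
96.83341011498477 89.69605694404324
96.89104954403484 89.70581380328444
96.91624875412866 89.71007847930834
yaw track -262.9815150349483
L [599.73044702  34.10573394  65.88111506] [-150.8  -14.7   65.9] m0 [540.1643963   26.55209801  65.65297142] [-151.1   45.4   65.7] top [545.02842622  12.02850407  86.88745752] [-166.1   42.3   86.9] [-151.2   42.3   65.6]
(135, 138) [-205.6  -98.5   27.5]
(381, 134) [-206.2  101.9   27. ]
(148, 281) [ -98.4 -104.5  102.5]
(368, 277) [-101.   100.2  100.7]
```

```bash
sed -i 's/MY=np.radians(96.4)/MY=np.radians(97.0)/' h.py
python3 - <<'E'
from h import *
a=np.radians(35);o=slider_rpy(a,1).tolist()
n=-mx*np.sin(a)+np.array([0,0,np.cos(a)])
L=np.array([599.6,34.1,65.8]); C=L+57.1*my
move_l((C+110*n).tolist(),150,o)
print(move_l((C+25*n).tolist(),60,max_force=12)); s0=observe()
clamp(); s=observe();print(s['finger_gap'],s['gripper_force'],s0['eef_pos'],s['eef_pos'],s['ft_force']-np.array(s0['ft_force']))
t=np.array(s['eef_pos'])-57.1*my
print(move_l(t.tolist(),40,max_force=25)); s=observe();print(s['t'],s['eef_pos'],(np.array(s['eef_pos'])-L)@my,s['ft_force']-np.array(s0['ft_force']))
gripper_open(); move_l((t+105*n+35*my).tolist(),120)
P,im=snap('wrist','w6.png');snap('top','t6.png');snap('side','s6.png');print(observe()['t'])
i=cv2.imread('pics/w6.png')[145:245,185:345]
g=cv2.resize(cv2.imread('pics/t6.png')[140:275,145:430],(800,380))[:, :400]
cv2.imwrite('pics/z6.png',cv2.resize(i,None,fx=5,fy=5,interpolation=cv2.INTER_CUBIC))
E
```

```text
False
14.53361663591874 59.682703614234924 [544.89379339  12.69973064  86.50528208] [544.79185321  12.78756282  86.47648006] [-1.91934248 -2.21995967  3.21854556]
False
28.5333 [601.43408424  20.05214108  86.47695747] -0.10840991429756382 [0.19317886 6.41902476 0.55794211]
30.4417
```

View pics/z6.png

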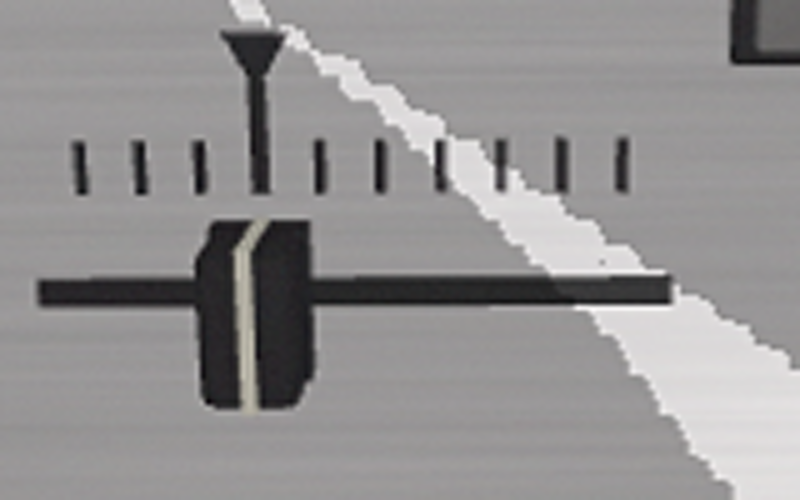

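```bash
python3 - <<'E'
from h import *
P=camera_params('wrist');a=np.radians(35);n=-mx*np.sin(a)+np.array([0,0,np.cos(a)])
p0=B*[1,1,0]-212*mx+[0,0,23]
def hit(x,y,off):
    o,d=ray(P,(185+x/5,145+y/5));return o+d*(n@(p0+n*off-o))/(n@d)
ms=[(622,165),(562,166),(501,166),(441,167),(381,167),(320,167),(260,168),(200,168),(140,168),(80,169)]
Y=np.array([hit(*m,0)@my for m in ms]); f=np.polyfit(range(10),Y,1); print(f,np.polyval(f,6)-Y[6])
for q in [(239,250,26),(246,330,26),(251,410,26),(263,220,3.5)]: print((np.polyval(f,0)-hit(*q)@my))
T=cv2.imread('pics/t6.png');print(find(snap('top')[0],'top','stone_tray'))
m=lambda f,x,y,w,h:cv2.resize(cv2.imread('pics/'+f)[y:y+h,x:x+w],(400,300))
cv2.imwrite('pics/m6.png',np.hstack([m('t6.png',140,140,300,225),m('s6.png',180,120,260,195)]))
E
```

```text
[  -9.9795575  -539.61123042] 0.00434706172109145
59.95399913344397
59.41718592729421
59.18709128099874
59.23406074358468
[(0.67, [452.1, -415.8, 6.6])]
```

View pics/m6.png

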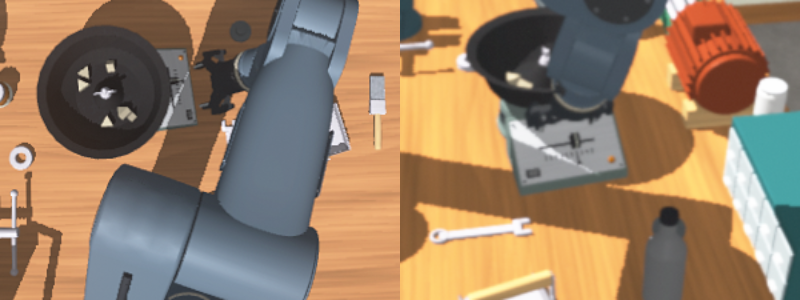

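The line reads 59.4 mm ± 0.5, which is on the long mark. The top panel shows all six stones in the bowl, the tray is back on the bench, and the gripper is clear. Handing in.

```bash
python3 -c "
from h import *
print(sign_off(),observe()['t'])"
```

```text
the job is handed in; nothing more can be done
the job is handed in; nothing more can be done
```

I handed the job in at about 30 s: all six stones are in the bowl, the empty tray stands flat where it was, and the released slider's line reads about 59.4 mm (±0.5) against the long mark at 60 mm.

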